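Swap the crucible behind the bottles for the small vial

TASK

The crucible was put away at the back of the bottle rack, where the small white-capped vial belongs. Clear the large bottle and the medium vial out of the rack onto the steel tray, then seat the crucible level and fully home in the cup of its stand, then stand the small vial upright on the rack's back pad, and only after that put the large bottle and the medium vial back upright, each on the pad it stood on at the start. Do not tip anything over.

Things in the scene. Friction and masses are not known exactly. Their poses are not given: they have to be found in the camera images.
- bottle_mid (a point): Large brown screw-cap bottle with a black cap, 57 mm in diameter, 112 mm tall (straight body up to about 70 mm, then a shoulder, cap 42 mm wide from 90 mm up), 0.25 kg. At the start it stands on one of the rack's two front pads. The point is on its axis, half-way up (56 mm above its underside); z runs up the axis.
- vial_mid_mid (a point): Medium brown screw-cap vial with a blue cap, 36 mm in diameter, 72 mm tall, 0.075 kg. At the start it stands on the other front pad. The point is on its axis, half-way up (36 mm above its underside); z runs up the axis.
- vial_small_mid (a point): Small white screw-cap vial with a white cap, 28 mm in diameter, 60 mm tall, 0.05 kg. At the start it stands on the worktop in front of the crucible stand (on the robot's side of it). The point is on its axis, half-way up (30 mm above its underside); z runs up the axis.
- crucible_mid (a point): White porcelain crucible, open at the top, tapered: 44 mm in diameter at the rim, 28 mm at the foot, 36 mm tall, 0.045 kg; grip it across the rim. At the start it stands on the rack's back pad, too close behind the large bottle for a gripper. The point is on its axis, half-way up (18 mm above its foot); z runs up the axis.
- rack: Bottle rack, fixed: a grey plate 120 mm (x) by 162 mm (y) on four short feet, with a lip on the back and both sides that stands 10 mm above the plate. Origin at the centre of its underside; the plate's top, on which things stand, is 18 mm above it. x points to the back, away from the robot, y to the left. Three flat round dark rubber pads (flush): two front ones, 62 mm wide, centred at x = -20 mm, y = +45 and -45 mm, and the back one, 48 mm wide, at x = +25 mm, y = 0.
- tray: Shallow steel tray, fixed, on four short feet, 110 mm (x) by 170 mm (y), walls 3 mm thick, rim 22 mm and inner floor 13 mm above its origin, which is at the centre of its underside. x points away from the robot, y to the left. Empty at the start; both bottles fit on it side by side, e.g. at y = +45 and -45 mm.
- stand: Crucible stand, fixed: a dark round foot 72 mm wide, a column, and on top a white tapered cup that takes the crucible's foot. Origin at the centre of its underside, z up. The cup is coaxial with z, 45 mm wide outside; its mouth is 40 mm wide and 49 mm above the origin, its floor 34 mm wide and 40 mm above the origin. Seated, the crucible's foot stands on that floor, 9 mm deep in the cup.

How it is judged:
By the outcome, as a careful person would: the job done as asked, in the order asked, and still so for the second after the job is handed in, with the robot touching nothing.
It also fails if it takes over 128 s, if anything falls off the work surface, if the arm or the gripper's body presses on something with over 40 N, if the wrist force passes 120 N, or if a joint passes its speed limit or range.

ROBOT

A 7-joint arm with a two-finger parallel gripper is mounted at the origin on a cart in front of the work surface, level with it; the furniture and walls round the work are solid. World frame = base frame: x ahead of the robot, y to its left, z up, the work surface at z = 0. Lengths are in m, angles in rad, forces in N, time in s.
With the tool pointing down it reaches from about 0.425 to 1.025 m from the base axis. Payload 3.6 kg.
Tool frame: the origin (TCP) lies where the fingers leave the gripper's body, on its centre line; the fingertips stand 73 mm ahead of it and the grasp point (between the pads) lies 54 mm ahead of it (arm.tip_reach is the distance from the TCP to the fingertips, in m); z points along the fingers, y is the line along which they close (so a half turn about z gives the same grasp; the last joint's range is limited). The gripper opens to 85 mm and grips with 20 to 120 N. Pads are 22 mm wide; open, the fingers measure 114 mm over their backs; the gripper's body (76 mm by 85 mm) begins 54 mm behind the grasp point. The pads swing forward as they close: fully open they stand 13 mm farther back than shut.
Start: joints at [1.079, 0.591, 0.048, 1.609, -0.033, 0.943, -0.034], TCP at [0.281, -0.668, 0.304] pointing down, gripper open.
Joint ranges: [-2.69, 2.69], [-0.47, 2.24], [-1.27, 1.36], [0.19, 2.51], [-1.53, 4.68], [0.08, 2.07], [-3.09, 3.09]. Speed limits (rad/s): [2.57, 2.57, 3.14, 3.14, 3.14, 3.14, 3.14].

INTERFACE

Orientations are given as a rotation vector (axis times angle).
In Python, from workcell import arm gives the robot as it stands. Calls block until the motion is done:
- arm.move_pose(position, orientation): joint-space move of the TCP to a pose.
- arm.move_linear(position, ori=None, velocity=0.15, stop_force=None): straight line of the TCP; ori=None keeps the orientation; velocity is the mean speed in m/s. With stop_force (N) it stops when the force on the tool has changed by that much, and returns True; else False.
- arm.set_joints(angles): joint-space move.
- arm.move_gripper(opening, grasp_force=None): finger opening in m; grasp_force is the grip in N (None keeps the last); returns when the fingers have stopped.
- arm.dwell(seconds).
- arm.inverse_kinematics(position, orientation): joint angles nearest the present ones, or None.
- arm.observe(): the state.
- arm.capture(name): name is "scene" or "top"; returns a dict with "img" (400x640x3 uint8, red, green, blue), "depth" (400x640 float32, m along the optical axis (not along the pixel's ray), 0 where there is no reading), "intrinsics" (3x3 intrinsics, pixels), "distortion" ([k1, k2, p1, p2, k3] as OpenCV has them; the pictures are not rectified), "position" and "orientation" of the camera in the world. Camera axes: x right, y down, z forward; pixel columns grow to the right and rows downward; lengths in m; the calibration is good to about 2 mm. A picture is of the moment at which its call begins.
A pose or a line that the arm cannot do raises arm.IKError and nothing moves.
- arm.job_done(): hands the job in; it is judged then, once.
The state is a dict: "time_s": time; "joints": joint angles; "qvel": joint speeds; "joint_torque": joint torques, N m; "ee_pos": TCP position; "orientation": TCP orientation; "wrist_force": force on the tool from outside, world axes, zero at the start; "moment": the same for the moment, N m; "finger_gap": finger opening in m; "finger_force": force on a finger pad.
Only numpy, scipy, OpenCV 4.12 (cv2) and the standard library are available. Lean on these libraries where they do the work, as an engineer would, in place of code of your own. Each camera call takes 0.05 s, during which the arm holds its last target. There are 200 camera calls.

## Working session

There is one attempt and no reset: what is moved stays moved. The work goes in short steps, each a Python script; the robot and the scene stay as the last script left them, time stands still between calls to the robot, and variables do not carry over. Pictures are saved under pics/ and viewed, at most 14 in all, crops included, and the job is handed in when it is done.

```bash
mkdir -p pics; ls; python3 - <<'E'
from workcell import arm
import cv2,numpy as np
for n in("scene","top"):
    c=arm.capture(n); cv2.imwrite(f"pics/{n}0.png",c["img"][:,:,::-1]); np.savez(f"{n}0.npz",**c)
    print(n,c["position"],c["orientation"],c["intrinsics"].tolist() if hasattr(c["intrinsics"],'tolist') else c["intrinsics"],c["distortion"])
o=arm.observe();print(o["time_s"],o["ee_pos"],o["orientation"],arm.tip_reach)
E
```

```text
pics
scene [0.17155425 0.53314959 0.50116404] [-0.60594063  2.4294388  -1.43647435] [[391.0505585351016, 0.0, 320.32391165784395], [0.0, 391.0505585351016, 190.189827353776], [0.0, 0.0, 1.0]] [-0.0593685  0.         0.         0.         0.       ]
top [ 0.46698459 -0.14037631  0.93411826] [-2.14390978  2.18072924 -0.05292236] [[391.05921624705786, 0.0, 315.9359127455283], [0.0, 391.05921624705786, 199.04090753840995], [0.0, 0.0, 1.0]] [0.02631389 0.         0.         0.         0.        ]
0.1 [ 0.28062079 -0.6678094   0.30283447] [-3.07763504e+00 -6.20450140e-01  8.12996441e-04] 0.0726
```

View pics/top0.png

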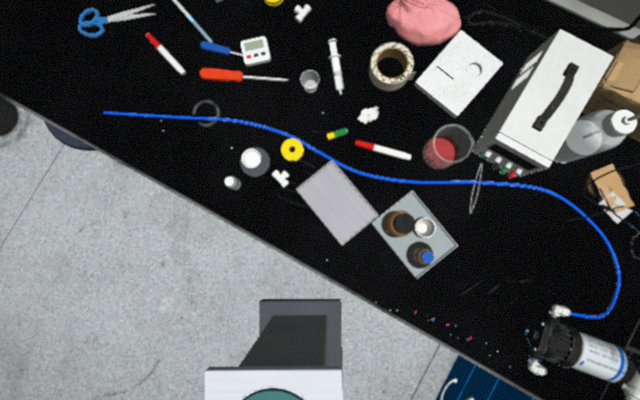

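View pics/scene0.png

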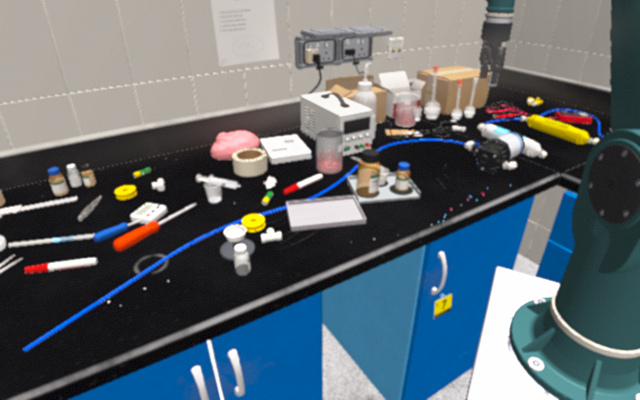

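The top view shows the stand at about (254,160), the small vial at (232,182), the tray at (337,202) and the rack at (416,234). On the rack are the large bottle (397,222), crucible (424,227) and medium vial (420,255).

```bash
cat > h.py <<'E'
import cv2,numpy as np
from scipy.spatial.transform import Rotation as R
def cloud(c):
    "world xyz per pixel from depth"
    h,w=c["depth"].shape
    u,v=np.meshgrid(np.arange(w),np.arange(h))
    n=cv2.undistortPoints(np.stack([u,v],-1).reshape(-1,1,2).astype(float),np.array(c["intrinsics"]),np.array(c["distortion"])).reshape(h,w,2)
    d=c["depth"]
    P=np.dstack([n[...,0]*d,n[...,1]*d,d])
    W=P@R.from_rotvec(c["orientation"]).as_matrix().T+c["position"]
    W[d==0]=np.nan
    return W
def ray(c,u,v,z):
    "intersection of pixel ray with plane at height z"
    n=cv2.undistortPoints(np.array([[[u,v]]],float),np.array(c["intrinsics"]),np.array(c["distortion"])).ravel()
    d=R.from_rotvec(c["orientation"]).as_matrix()@[n[0],n[1],1]
    p=np.array(c["position"]); return p+d*(z-p[2])/d[2]
def proj(c,p):
    Rm=R.from_rotvec(c["orientation"]).as_matrix().T
    t=-Rm@np.array(c["position"])
    return cv2.projectPoints(np.array(p,float).reshape(-1,3),cv2.Rodrigues(Rm)[0],t,np.array(c["intrinsics"]),np.array(c["distortion"]))[0].reshape(-1,2)
E
python3 - <<'E'
from h import *
c=dict(np.load("top0.npz")); W=cloud(c)
for n,(u,v) in dict(stand=(250,157),sv=(232,182),tray=(337,202),big=(397,222),cru=(424,227),med=(425,257),table=(300,250),rackplate=(405,250)).items(): print(n,W[v,u].round(3))
i=c["img"][130:290,215:465,::-1]; cv2.imwrite("pics/t1.png",cv2.resize(i[70-20:160,75+5:250],None,fx=4.7,fy=4.7,interpolation=cv2.INTER_CUBIC))
cv2.imwrite("pics/t2.png",cv2.resize(i[10:70,5:65],None,fx=8,fy=8,interpolation=cv2.INTER_CUBIC))
E
```

```text
stand [0.643 0.042 0.039]
sv [0.583 0.079 0.059]
tray [ 0.536 -0.159  0.011]
big [ 0.484 -0.278  0.13 ]
cru [ 0.474 -0.358  0.021]
med [ 0.41  -0.341  0.087]
table [ 0.424 -0.069 -0.002]
rackplate [ 0.422 -0.314  0.015]
```

View pics/t1.png

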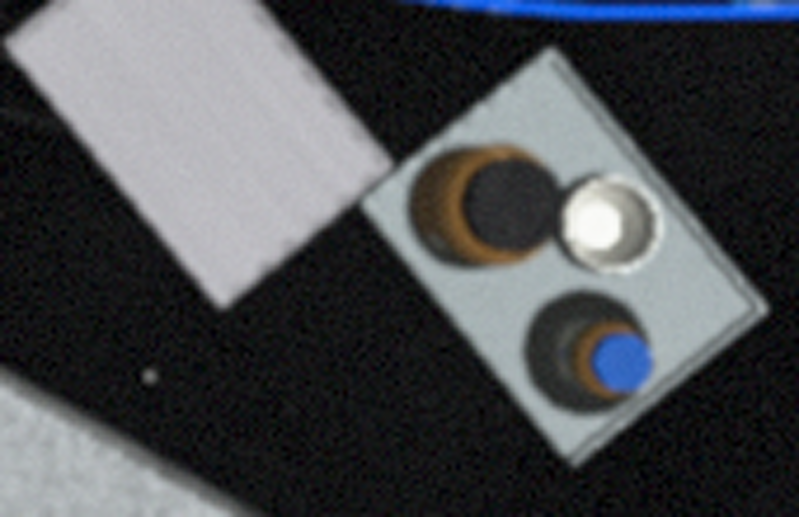

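View pics/t2.png

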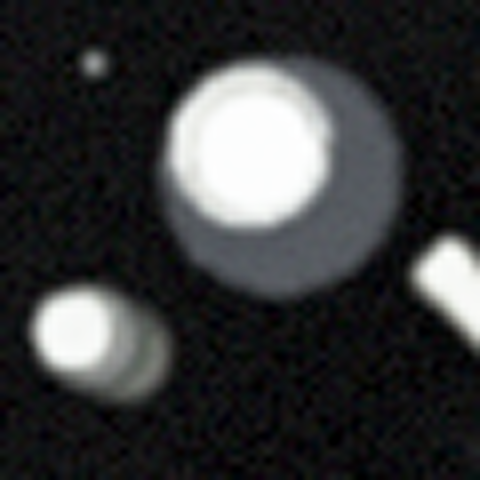

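Both crops are clear. In the 4.7x crop the rack corners are (360,203), (553,47), (768,310) and (573,467). The caps are at (513,205) large and (623,363) medium, and the crucible rim is at (610,224). In the 8x crop the small cap is at (72,332) and the cup mouth at (248,147).

```bash
cat > fit.py <<'E'
from h import *
import json
from scipy.optimize import least_squares
c=dict(np.load("top0.npz")); s=dict(np.load("scene0.npz"))
t1=lambda x,y:(295+(x+.5)/4.7-.5,180+(y+.5)/4.7-.5)
t2=lambda x,y:(220+(x+.5)/8-.5,140+(y+.5)/8-.5)
def rect(px,loc):
    def f(q):
        Rz=R.from_rotvec([0,0,q[2]]).as_matrix()
        return (proj(c,np.array(loc)@Rz.T+[q[0],q[1],0])-px).ravel()
    q=least_squares(f,[.45,-.3,-.9]); print("rect",q.x.round(4),"res",q.fun.round(1)); return q.x
rack=rect([t1(360,203),t1(553,47),t1(768,310),t1(573,467)],[[-.06,.081,.028],[.06,.081,.028],[.06,-.081,.028],[-.06,-.081,.028]])
# tray corners: full-image pixels + crop
tray=rect([t1(5,42),t1(392,162),t1(222,308)],[[-.055,.085,.022],[.055,-.085,.022],[-.055,-.085,.022]])
T=lambda q,x,y:R.from_rotvec([0,0,q[2]]).apply([x,y,0])[:2]+q[:2]
obs=dict(big=ray(c,*t1(513,205),.130),med=ray(c,*t1(623,363),.090),cru=ray(c,*t1(610,224),.054),medpad=ray(c,*t1(587,352),.018),
 small=ray(c,*t2(72,332),.060),cup=ray(c,*t2(248,147),.049),foot=ray(c,*t2(282,178),.008))
for k,v in obs.items(): print(k,v.round(4), (R.from_rotvec([0,0,-rack[2]]).apply(np.r_[v[:2]-rack[:2],0])[:2]).round(4))
for n,p in dict(big=[*obs["big"][:2],.130],med=[*obs["med"][:2],.09],cup=[*obs["cup"][:2],.049],small=[*obs["small"][:2],.06],tray1=[*T(tray,-.055,.085),.022],tray2=[*T(tray,-.055,-.085),.022],rackF=[*T(rack,-.06,-.081),.028]).items(): print(n,proj(s,p).round(1))
json.dump(dict(rack=list(rack),tray=list(tray),**{k:list(v) for k,v in obs.items()}),open("fit.json","w"))
i=s["img"][150:290,210:430,::-1]; cv2.imwrite("pics/s1.png",cv2.resize(i,None,fx=3.6,fy=3.6,interpolation=cv2.INTER_CUBIC))
from workcell import arm
print(R.from_rotvec(arm.observe()["orientation"]).as_matrix().round(2).tolist())
E
python3 fit.py
```

```text
rect [ 0.4586 -0.3335 -0.9174] res [ 0.1 -0.4 -0.3  0.5 -0.   0.1  0.2 -0.2]
rect [ 0.5369 -0.1578 -0.8952] res [-0.3  0.1  0.3  0.3  0.  -0.4]
big [ 0.4816 -0.2914  0.13  ] [-0.0195  0.0439]
med [ 0.4107 -0.3454  0.09  ] [-0.0197 -0.0453]
cru [ 0.4733 -0.3507  0.054 ] [0.0226 0.0012]
medpad [ 0.4114 -0.3457  0.018 ] [-0.019  -0.0449]
small [0.5847 0.0866 0.06  ] [-0.2569  0.3555]
cup [0.6389 0.0386 0.049 ] [-0.1859  0.3693]
foot [0.6372 0.0366 0.008 ] [-0.1853  0.3668]
big [[369.7 151. ]]
med [[403.4 163.5]]
cup [[234.6 230.5]]
small [[240.3 246.3]]
tray1 [[290.5 226.1]]
tray2 [[365.5 218. ]]
rackF [[420.2 191.7]]
[[0.92, 0.39, -0.0], [0.39, -0.92, 0.0], [-0.0, -0.0, -1.0]]
```

```bash
sleep 1
```

```text
(no output)
```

View pics/s1.png

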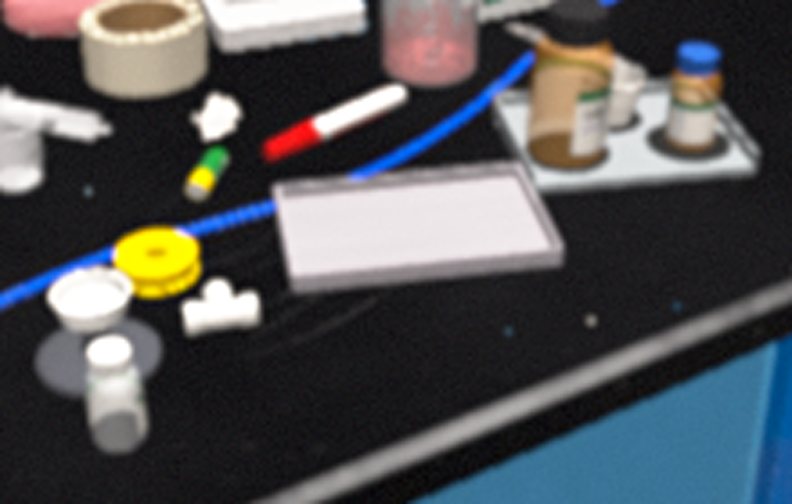

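The fit agrees with the rack geometry: bottles and crucible are within 3 mm of the nominal pads. The enlarged scene crop agrees as well, with the small cap at about (109,350) and the cup mouth at (90,290), both within 1 px of the projections. Next I move the large bottle.

```bash
cat > m.py <<'E'
from h import *
import json
from workcell import arm
F=json.load(open("fit.json")); rack,tray=F["rack"],F["tray"]
T=lambda q,x,y:R.from_rotvec([0,0,q[2]]).apply([x,y,0])[:2]+np.array(q[:2])
def down(a):
    "tool down, fingers closing along world angle a; half turn that keeps joint 7 most central"
    y=np.array([np.cos(a),np.sin(a),0]); z=np.array([0,0,-1.])
    return [R.from_matrix(np.c_[np.cross(s*y,z),s*y,z]).as_rotvec() for s in(1,-1)]
def ori(p,a):
    c=[]
    for o in down(a):
        j=arm.inverse_kinematics(p,o)
        if j is not None:c.append((abs(j[6]),o))
    return min(c,key=lambda t:t[0])[1]
def log(s):
    o=arm.observe(); print(s,"t %.1f gap %.4f ff %.1f"%(o["time_s"],o["finger_gap"],np.max(o["finger_force"])),"p",np.round(o["ee_pos"],4),"F",np.round(o["wrist_force"],1))
def pick(xy,a,z,up,force,gap=.085):
    p=[*xy,up]; o=ori(p,a); arm.move_gripper(gap)
    arm.move_pose(p,o)
    if arm.move_linear([*xy,z],velocity=.12,stop_force=10): log("HIT"); raise SystemExit
    arm.move_gripper(0,force); log("gripped")
    arm.move_linear([*xy,up],velocity=.15); log("lifted")
def place(xy,a,z,up,gap,lin=True):
    "z: nominal TCP height at which the object stands"
    p=[*xy,up]; o=ori(p,a)
    arm.move_linear(p,o,velocity=.2) if lin else arm.move_pose(p,o)
    arm.move_linear([*xy,z+.012],velocity=.12)
    h=arm.move_linear([*xy,z-.003],velocity=.02,stop_force=3); log(f"down hit={h}")
    arm.move_gripper(gap); log("open")
    arm.move_linear([*xy,up],velocity=.2)
def snap(n,box,f,name):
    c=arm.capture(name); np.savez(f"{n}.npz",**c); u0,v0,u1,v1=box
    cv2.imwrite(f"pics/{n}.png",cv2.resize(c["img"][v0:v1,u0:u1,::-1],None,fx=f,fy=f,interpolation=cv2.INTER_CUBIC))
E
python3 - <<'E'
from m import *
pick(F["big"][:2],rack[2],.018+.117,.265,50)
print(np.round(arm.observe()["joints"],2))
place(T(tray,0,.045),tray[2],.013+.117,.265,.085)
snap("s2",(210,130,430,290),3.6,"scene")
E
```

```text
gripped t 3.5 gap 0.0546 ff 52.4 p [ 0.4819 -0.2915  0.136 ] F [-1.3  1.3  5.1]
lifted t 4.5 gap 0.0550 ff 53.1 p [ 0.4809 -0.291   0.2641] F [-0.4 -1.6 -1.8]
[ 0.5   0.44 -0.05  2.01  0.03  0.69 -0.49]
down hit=True t 7.4 gap 0.0548 ff 53.7 p [ 0.572  -0.1297  0.1311] F [-1.3 -0.3  4.6]
open t 7.8 gap 0.0848 ff 0.0 p [ 0.5709 -0.1295  0.1302] F [ 1.2 -0.1  0.6]
```

View pics/s2.png

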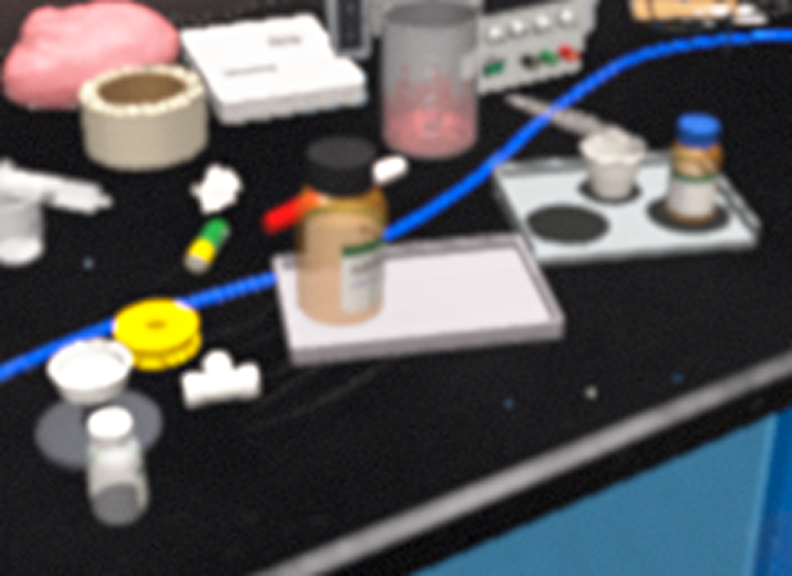

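The large bottle stands upright on the tray at about (345,240) in the crop, and the crucible (612,165) is undisturbed on its pad. Medium vial next.

```bash
python3 - <<'E'
from m import *
pick(F["med"][:2],rack[2],.018+.095,.225,30)
place(T(tray,0,-.045),tray[2],.013+.095,.225,.085)
snap("s3",(210,130,430,290),3.6,"scene")
snap("t3",(290,170,460,290),4.7,"top")
E
```

```text
gripped t 11.5 gap 0.0336 ff 29.8 p [ 0.4108 -0.3455  0.1135] F [0.2 0.4 6. ]
lifted t 12.4 gap 0.0337 ff 29.9 p [ 0.4101 -0.3449  0.2242] F [ 0.1  0.6 -1.8]
down hit=True t 15.1 gap 0.0333 ff 30.4 p [ 0.5017 -0.1859  0.1085] F [0.2 0.3 5. ]
open t 15.7 gap 0.0850 ff 0.0 p [ 0.5012 -0.1857  0.1081] F [-0.3  0.2 -0.6]
```

View pics/s3.png

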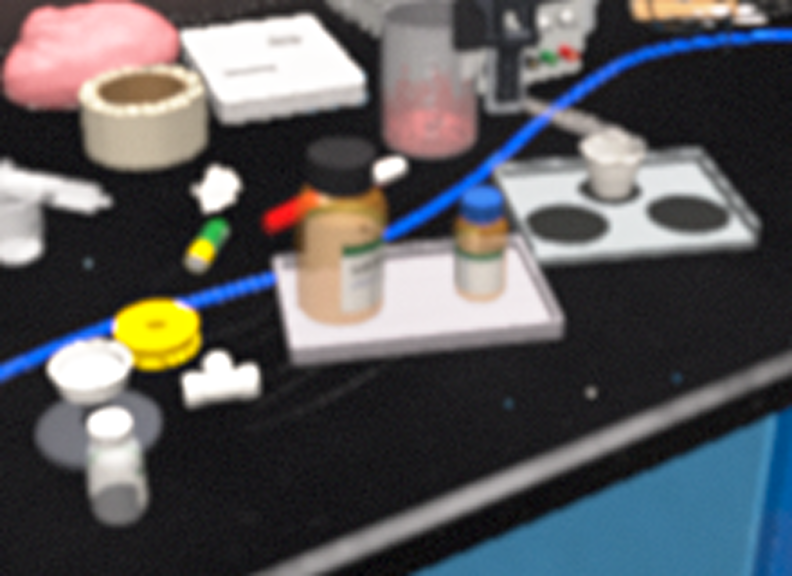

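View pics/t3.png

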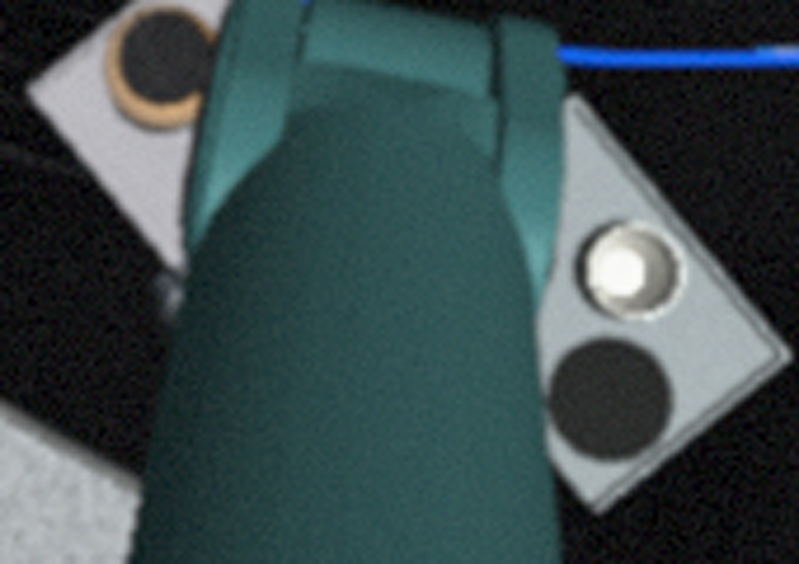

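Both bottles stand upright on the tray, the medium one at about (480,245) in the scene crop. The rack's front pads are free. The crucible rim centre in the top crop is (632,270), the same position as before. Now the crucible.

```bash
python3 - <<'E'
from m import *
cup=(np.array(F["cup"][:2])*2+np.array(F["foot"][:2]))/3
pick(F["cru"][:2],rack[2]+np.pi/2,.018+.086,.28,20,.075)
place(cup,rack[2]+np.pi/2,.040+.086,.28,.07)
snap("s4",(210,180,310,290),5.5,"scene")
snap("t4",(215,130,315,220),6,"top")
E
```

```text
gripped t 20.1 gap 0.0419 ff 20.0 p [ 0.4735 -0.3509  0.1046] F [-0.1 -0.2  4.3]
lifted t 21.5 gap 0.0423 ff 20.4 p [ 0.4727 -0.3504  0.279 ] F [ 0.1 -0.1 -0.8]
down hit=True t 25.6 gap 0.0423 ff 20.6 p [0.6383 0.0378 0.1266] F [-0.7 -0.   4.4]
open t 26.0 gap 0.0701 ff 0.0 p [0.6374 0.0376 0.1256] F [ 0.5 -0.1  0.1]
```

View pics/s4.png

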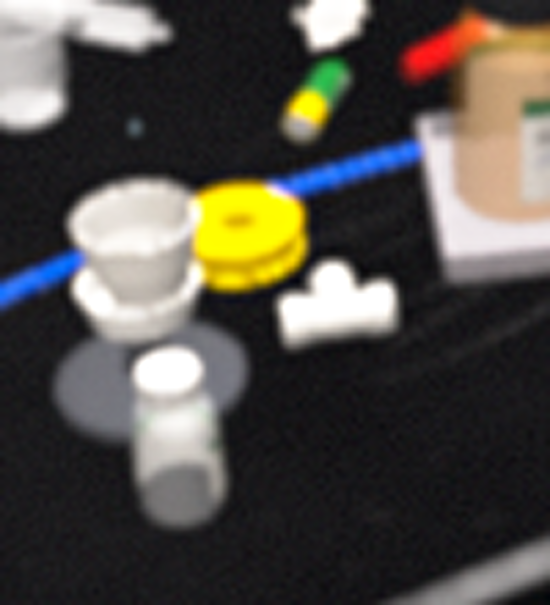

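The crucible sits level in the cup: its rim in the crop, (70,225) to (200,212), is parallel to the cup's rim. The TCP stopped 0.6 mm above nominal, the same offset as at the pick, so it is fully home. Now the small vial.

```bash
python3 - <<'E'
from m import *
a=rack[2]+np.pi/2
pick(F["small"][:2],a,.086,.28,25,.065)
place(T(rack,.025,0),a,.018+.086,.28,.06)
snap("s5",(210,130,430,290),3.6,"scene")
E
```

```text
gripped t 29.9 gap 0.0267 ff 24.6 p [0.5849 0.0867 0.0865] F [-0.6  0.3  4.1]
lifted t 31.3 gap 0.0269 ff 24.6 p [0.5841 0.0863 0.279 ] F [ 0.8  0.5 -0.6]
down hit=True t 35.8 gap 0.0266 ff 25.1 p [ 0.4738 -0.3534  0.1044] F [-0.7  0.2  4.5]
open t 36.2 gap 0.0601 ff 0.0 p [ 0.4731 -0.3531  0.1037] F [-0.  -0.1 -0.7]
```

View pics/s5.png

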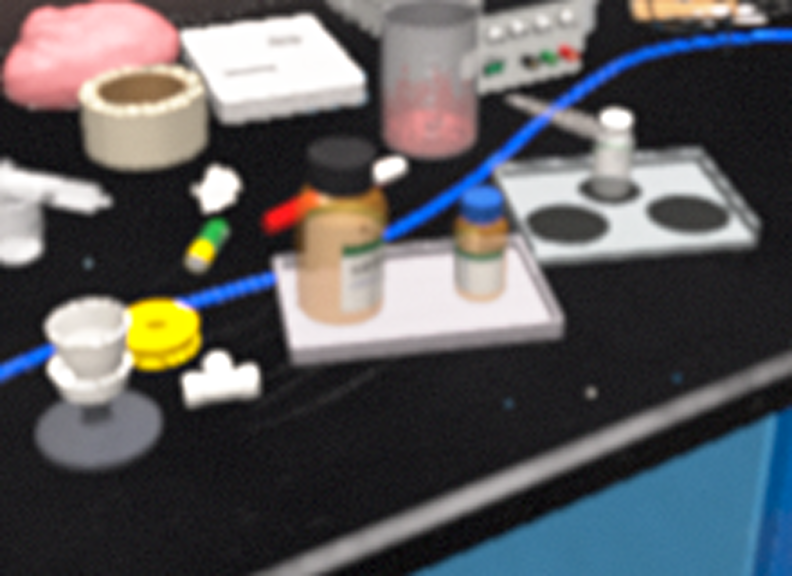

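The small vial stands on the back pad, about (613,155) in the crop, and the tray is unchanged. Now the medium vial goes back, then the large bottle.

```bash
python3 - <<'E'
from m import *
pick(T(tray,0,-.045),tray[2],.013+.095,.225,30,.075)
place(T(rack,-.02,-.045),rack[2],.018+.095,.225,.07)
pick(T(tray,0,.045),tray[2],.013+.117,.265,50)
place(T(rack,-.02,.045),rack[2],.018+.117,.265,.08)
arm.set_joints([1.079, 0.591, 0.048, 1.609, -0.033, 0.943, -0.034]); log("home")
snap("s6",(210,130,430,290),3.6,"scene")
snap("t6",(215,130,465,290),3.2,"top")
c=dict(np.load("t6.npz")); W=cloud(c); u,v=proj(c,[*F["cup"][:2],.076])[0]
A=W[int(v)-14:int(v)+15,int(u)-14:int(u)+15].reshape(-1,3); A=A[A[:,2]>.066]
print(np.median(A,0),np.percentile(A[:,2],[10,90]),len(A), np.linalg.lstsq(np.c_[A[:,:2]-A[:,:2].mean(0),np.ones(len(A))],A[:,2],rcond=None)[0] if len(A)>5 else '')
E
```

```text
gripped t 40.6 gap 0.0335 ff 29.8 p [ 0.502  -0.186   0.1087] F [-0.9 -0.4  6.5]
lifted t 41.6 gap 0.0333 ff 29.9 p [ 0.5011 -0.1857  0.2242] F [ 0.4 -0.2 -0.8]
down hit=True t 44.2 gap 0.0332 ff 30.5 p [ 0.4107 -0.345   0.1137] F [0.5 0.2 5.6]
open t 44.6 gap 0.0703 ff 0.0 p [ 0.4102 -0.3446  0.1131] F [-0.4  0.5  0.9]
gripped t 48.4 gap 0.0550 ff 52.4 p [ 0.5722 -0.1296  0.131 ] F [-1.  -0.2  5.6]
lifted t 49.4 gap 0.0547 ff 53.1 p [ 0.5712 -0.1295  0.264 ] F [ 0.1 -0.1 -1.9]
down hit=True t 52.2 gap 0.0547 ff 53.7 p [ 0.4821 -0.2903  0.1361] F [-0.3 -0.5  5.6]
open t 52.6 gap 0.0799 ff 0.0 p [ 0.4813 -0.2898  0.1353] F [ 0.1 -0.6  0. ]
home t 54.9 gap 0.0805 ff 0.0 p [ 0.2838 -0.6661  0.3035] F [ 0.3 -0.3  0.7]
[0.6428131  0.04477849 0.07324321] [0.06670388 0.07661207] 98 [-0.03594243 -0.0494544   0.07246772]
```

View pics/s6.png

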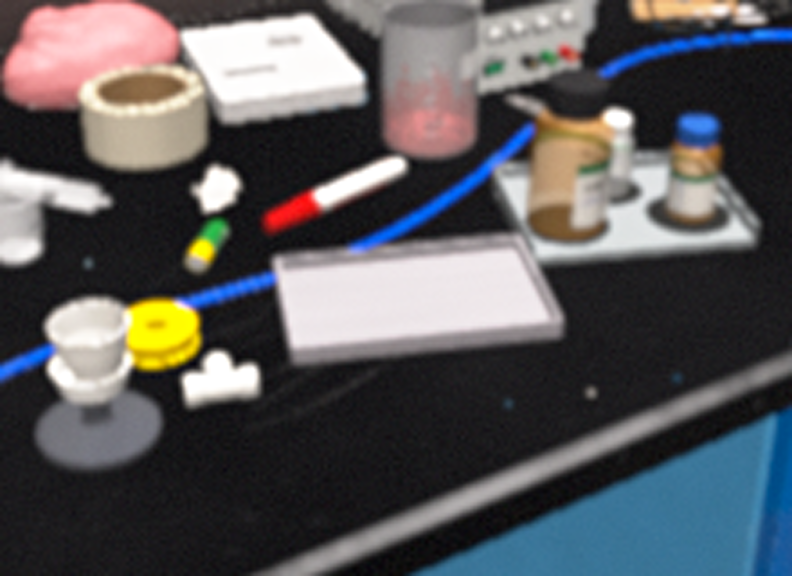

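View pics/t6.png

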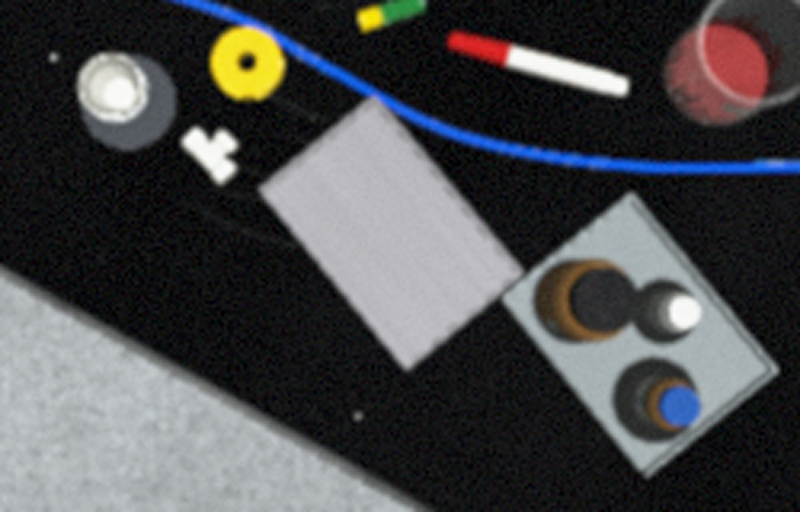

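Everything stands upright. The large bottle is at about (600,300), the small vial at (684,312) and the medium vial at (678,405) in the top crop, all on their pads. The crucible rim is at (113,88). One quick check that the crucible is coaxial with the cup, then I hand in.

```bash
python3 - <<'E'
from m import *
c=dict(np.load("t6.npz"))
f=lambda x,y,z:ray(c,215+(x+.5)/3.2-.5,130+(y+.5)/3.2-.5,z)
r=f(113,88,.076); d=r[:2]-np.array(F["cup"][:2]); print("rim-cup",d.round(4))
if np.hypot(*d)<.005: arm.job_done(); print("done")
E
```

```text
rim-cup [-0.0034 -0.0041]
```

```bash
python3 - <<'E'
from m import *
c=dict(np.load("t6.npz")); s=dict(np.load("s6.npz"))
def draw(c,img,u0,v0,f,cir):
    for (x,y,z,r,col) in cir:
        t=np.linspace(0,2*np.pi,60); p=proj(c,np.c_[x+r*np.cos(t),y+r*np.sin(t),z+0*t])
        cv2.polylines(img,[np.round(((p-[u0,v0]+.5)*f-.5)*1).astype(int)],True,col,1)
cx,cy=(np.array(F["cup"][:2])*2+np.array(F["foot"][:2]))/3
cir=[(cx,cy,.076,.022,(0,0,255)),(cx,cy,.049,.0225,(0,255,0)),(cx,cy,.008,.036,(255,100,0))]
out=[]
for k,u0,v0 in((c,228,138),(s,212,205)):
    i=cv2.resize(k["img"][v0:v0+58,u0:u0+50,::-1],None,fx=8,fy=8,interpolation=cv2.INTER_CUBIC)
    i=i.copy(); draw(k,i,u0,v0,8,cir); out.append(i)
cv2.imwrite("pics/z7.png",np.hstack(out))
E
```

```text
(no output)
```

View pics/z7.png

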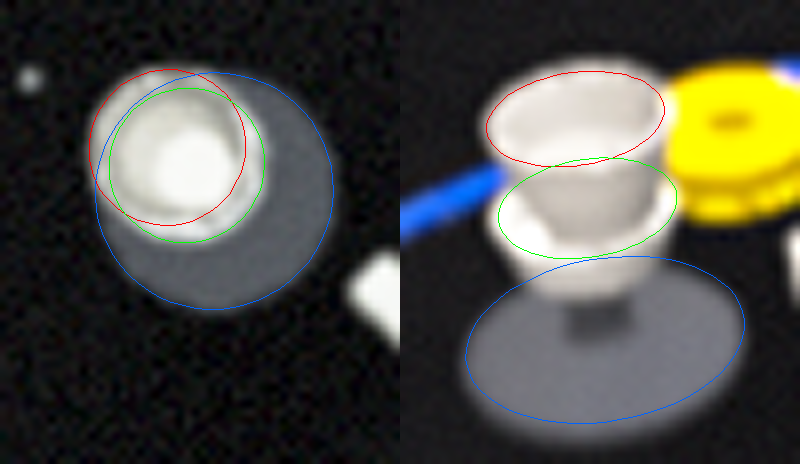

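The overlay shows the crucible rim in the top view (left) matching the predicted seated circle centred at (167,147). The scene view is within about 1 px. Depth can confirm the height and level.

```bash
python3 - <<'E'
from m import *
cx,cy=(np.array(F["cup"][:2])*2+np.array(F["foot"][:2]))/3
acc={"scene":[],"top":[]}
for k in range(15):
  for n in acc: acc[n].append(arm.capture(n))
for n,l in acc.items():
    c=l[0]; D=np.array([x["depth"] for x in l]); D[D==0]=np.nan; c["depth"]=np.nan_to_num(np.nanmedian(D,0)); W=cloud(c)
    A=W.reshape(-1,3); d=A[:,:2]-[cx,cy]; r=np.hypot(*d.T); th=np.degrees(np.arctan2(d[:,1],d[:,0]))
    print(n,"table",np.nanmedian(A[(r>.045)&(r<.06)&(A[:,2]<.02),2]).round(4))
    for q in range(-180,180,45):
        m=(r<.027)&(th>=q)&(th<q+45)&(A[:,2]>.06)
        print(q,m.sum(),np.sort(A[m,2])[-4:].round(4))
c=acc["top"][0]
g=cv2.resize(c["img"][138:190,228:280],None,fx=1,fy=1)
E
```

```text
scene table 0.0006
-180 22 [0.0751 0.0755 0.0756 0.076 ]
-135 27 [0.0751 0.0752 0.0754 0.0755]
-90 56 [0.0757 0.0757 0.0757 0.0758]
-45 50 [0.0752 0.0753 0.0756 0.0758]
0 22 [0.0748 0.0755 0.0756 0.0758]
45 18 [0.0747 0.0753 0.0754 0.0754]
90 49 [0.0747 0.075  0.0756 0.0757]
135 49 [0.075  0.0752 0.0756 0.0756]
top table -0.0007
-180 10 [0.0754 0.0755 0.0756 0.0756]
-135 10 [0.0754 0.0756 0.0756 0.0766]
-90 8 [0.0746 0.0751 0.0753 0.076 ]
-45 18 [0.0749 0.0754 0.0759 0.0761]
0 24 [0.0755 0.0757 0.0758 0.076 ]
45 24 [0.0751 0.0752 0.0754 0.0758]
90 16 [0.075  0.0752 0.0756 0.0757]
135 11 [0.0754 0.0754 0.0757 0.076 ]
```

The rim is level at 76 mm all the way round, so the crucible is fully home.

```bash
python3 -c "
from workcell import arm
print(arm.job_done())"
```

```text
the job is handed in; nothing more can be done
None
```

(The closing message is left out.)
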